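Weigh the tallest printed water tower

TASK

Three model water towers have just been printed and stand on the dark printer plate. Pick up the tallest one, keep it upright all the way, and stand it gently, without letting it fall, in the middle of the round pan of the bench scale, then let go of it so that it can be weighed. Do not knock over or shift the other two towers.

Things in the scene. Friction and masses are not known exactly. Their poses are not given: they have to be found in the camera images.
- tower_tall: White printed water tower, 170 mm high, tallest of three on the dark plate (top 3 mm above table). Origin: centre of underside, z up. Foot disc 38 mm across, stem 14 mm. Head: cone from 120 mm up, straight round wall 42 mm across from 132 to 160 mm (grip here from above), cone roof. 100 g, mass centre 120 mm up: unheld, topples past 9 degrees. Towers are 100 mm or more apart (centres).
- tower_mid: The middle tower, 120 mm high. Same white print with 38 mm foot disc, 14 mm stem and 42 mm round head; origin at the centre of its underside, z up. Stands on the plate; leave it alone.
- tower_short: The shortest tower, 85 mm high. Same white print with 38 mm foot disc, 14 mm stem and 42 mm round head; origin at the centre of its underside, z up. Stands on the plate; leave it alone.
- scale: Bench scale, fixed: flat white case 190 mm (its x) by 150 mm (its y), 34 mm high, with a round steel pan 120 mm across, flat and rigid, top 42 mm above the table. Origin on the table right under the pan's centre, z up; the case reaches 115 mm to its -x (display end) and 75 mm to its +x. The scale is on one side and the printer plate on the other, either way round.

How it is judged:
On the way:
1. the tallest tower is lifted clear of the plate (its underside 30 mm above the table) and upright (height (world z) of tower_tall above 0.03 m and angle between tower_tall's own z axis and vertical below 0.26 rad), for 0.2 s.
At the end, for the whole second after the job is handed in: The tallest tower stands free and at rest on the scale's pan, upright to within 10 degrees, its axis within 20 mm of the pan's centre; the other two towers still stand upright within 15 mm of where they were (horizontal distance between tower_tall and scale below 0.02 m and z of tower_tall in the frame of scale between 0.036 and 0.048 m and angle between each of tower_tall, tower_mid, tower_short's own z axis and vertical below 0.175 rad and linear speed of tower_tall below 0.02 m/s and angular speed of tower_tall below 0.2 rad/s and distance of each of tower_mid, tower_short from where it was at the start of the episode below 0.015 m); the robot touches nothing.
It fails at once if the tallest tower leans more than 25 degrees (angle between tower_tall's own z axis and vertical above 0.436 rad).
It fails at once if the tallest tower is let fall (unheld and moving faster than 0.45 m/s, as after a drop of 10 mm) (contact force between tower_tall and the fingers below 0.01 N and linear speed of tower_tall above 0.45 m/s).
It fails at once if another tower is knocked over or shifted by more than 20 mm (angle between any of tower_mid, tower_short's own z axis and vertical above 0.35 rad or distance of any of tower_mid, tower_short from where it was at the start of the episode above 0.02 m).
It also fails if it takes over 58 s, if anything falls off the work surface, if the arm or the gripper's body presses on something with over 40 N, if the wrist force passes 120 N, or if a joint passes its speed limit or range.

ROBOT

A 7-joint arm with a two-finger parallel gripper is mounted at the origin on the work surface. World frame = base frame: x ahead of the robot, y to its left, z up, the work surface at z = 0. Lengths are in m, angles in rad, forces in N, time in s.
With the tool pointing down it reaches from about 0.425 to 0.95 m from the base axis. Payload 4.7 kg.
Tool frame: the origin (TCP) lies at the very end of the fingers, on their centre line; the grasp point (between the pads) lies 19 mm behind it; z points along the fingers, x is the direction in which the jaws open and shut, and the axes are right-handed (so a half turn about z gives the same grasp; the last joint's range is limited). The gripper opens to 87 mm and grips with 3 to 60 N. Pads are 19 mm wide; open, the fingers measure 117 mm over their backs; the gripper's body (75 mm by 190 mm) begins 51 mm behind the grasp point.
Start: joints at [1.276, 0.469, -0.049, 1.532, 0.024, 1.141, -0.082], TCP at [0.177, -0.651, 0.223] pointing down, gripper open.
Joint ranges: [-2.59, 2.59], [-0.33, 1.99], [-1.39, 1.29], [0.1, 2.45], [-1.04, 4.18], [0.21, 1.99], [-2.66, 2.66]. Speed limits (rad/s): [2.57, 2.57, 3.14, 3.14, 3.14, 3.14, 3.14].

INTERFACE

Orientations are given as [roll, pitch, yaw] about the fixed x, y, z axes, in that order (R = Rz(yaw) Ry(pitch) Rx(roll)).
In Python, from bench import observe, snapshot, calibration, sign_off, nets gives the robot as it stands.
- The arm moves only by the shell command python3 -m pendant 'ROWS' [FORCE]. ROWS is JSON, a list of rows, each an object with "offset": the shift along the tool's x, y, z in mm, a list of three; "roll": the turn about the tool's z in degrees; "jaw": the closure, from 0 (fully open) to 1 (shut). A call has 1 to 5 rows; each row is the pose to reach, as a shift and turn from the pose measured when the call began, along the tool's axes at that moment; what a row does not reach only later rows make up. A row lasts 1/10 s, in which the tool goes at most 50 mm and 8.59 degrees, less where a joint would pass 70% of its speed; a pose out of reach is approached as far as the arm can. A call with a gripper value outside its range is refused whole. The fingers move at their own pace and stop on an object; FORCE is the grip in N (left out, the last holds). Time passes only in rows, so rows that repeat a pose let the fingers close. It gives the time, the measured TCP pose, the force and the opening at its end, in the units of the state.
- observe(): the state, without advancing time (a new reading comes with each control period).
- snapshot(name): name is "side" or "top" or "wrist"; returns the picture (480x640x3 uint8, red, green, blue); there is no depth.
- calibration(name): a dict with "vertical_fov" (degrees; the focal length in pixels is half the picture's height over the tangent of half this angle, whatever the lens; pixels are square), "cx", "cy" (the principal point, pixels), "k1" (the pictures are not rectified: a ray, as slopes to the right and down, at radius r is drawn at 1 + k1 r^2 times it, then the intrinsics apply), "world_from_camera" (4x4, takes a point from camera to world coordinates). Camera axes: x right, y down, z forward; pixel columns grow to the right and rows downward; lengths in m; the calibration is good to about 2 mm. A picture is of the moment at which its call begins: read the wrist's pose just before it. calibration takes no time and is no camera call; for the wrist camera it gives the pose at the moment of the call.
- sign_off(): hands the job in, once; it reports no verdict.
Trained networks look in the newest picture that a camera, given by its name, has taken for a name from the list of things; names that differ only in an ending like _2 or _b are one class to them, and where a whole thing is asked for, a point or a joint stands for the part that bears it (a point fixed in the world has none). Each returns a list of dicts, best first, with "score" (0 to 1); they miss things now and then, are a little off and sometimes report something else, mostly with a low value. They report only what shows in the picture. A call takes as long as a camera call.
- nets.find_in(name, camera): "xyz" ([x, y, z] in m, in world coordinates, good to about 4 mm: the middle of the surface that is visible of it).
- nets.masks_of(name, camera): "pixels" (480x640 bool, what is visible of it).
The state is a dict: "time": time; "q": joint angles; "joint_vel": joint speeds; "joint_efforts": joint torques, N m; "tool_pos": TCP position; "ee_rot": TCP orientation; "force": force on the tool from outside, world axes, zero at the start; "ft_torque": the same for the moment, N m; "width": opening from 0.0 (shut) to 1.0 (fully open).
Only numpy, scipy, OpenCV 4.12 (cv2) and the standard library are available. Lean on these libraries where they do the work, as an engineer would, in place of code of your own. Each camera call takes 0.05 s, during which the arm holds its last target. There are 200 camera calls.

## Working session

There is one attempt and no reset: what is moved stays moved. The work goes in short steps, Python scripts to look and compute and a shell command to move; the robot and the scene stay as the last step left them, time stands still between calls to the robot, and variables do not carry over. Pictures are saved under pics/ and viewed, about 8 in all and at most 12, crops included, and the job is handed in when it is done.

```bash
mkdir -p pics; cat > h.py <<'E'
import numpy as np, cv2
from bench import observe, snapshot, calibration, sign_off, nets
def K(c):
    f=240/np.tan(np.radians(c["vertical_fov"])/2); return f
def proj(c,P):
    T=np.linalg.inv(np.array(c["world_from_camera"])); p=(T[:3,:3]@np.atleast_2d(P).T).T+T[:3,3]
    s=p[:,:2]/p[:,2:]; r2=(s**2).sum(1,keepdims=True)
    return s*(1+c["k1"]*r2)*K(c)+[c["cx"],c["cy"]]
def ray(c,u,v):
    d=(np.array([u,v])-[c["cx"],c["cy"]])/K(c); s=d.copy()
    for _ in range(20): s=d/(1+c["k1"]*(s@s))
    T=np.array(c["world_from_camera"]); return T[:3,3],T[:3,:3]@np.array([s[0],s[1],1])
def onplane(c,u,v,z):
    o,d=ray(c,u,v); return o+d*(z-o[2])/d[2]
def save(im,n): cv2.imwrite("pics/"+n,im[:,:,::-1])
E
python3 - <<'E'
from h import *
print(observe())
for cam in ("top","side"):
    im=snapshot(cam); save(im,cam+"1.png"); c=calibration(cam); print(cam,c)
    for n in ("tower_tall","tower_mid","tower_short","scale"):
        print(n,[(np.round(d["xyz"],3),round(d["score"],2)) for d in nets.find_in(n,cam)])
E
```

```text
{'time': 0.0, 'q': array([ 1.27611264,  0.46944796, -0.0485823 ,  1.53366847,  0.02409906,
        1.14100268, -0.08230812]), 'joint_vel': array([ 0.00081754, -0.00062827,  0.00108666,  0.00071638,  0.00039107,
        0.00085434, -0.00068968]), 'joint_efforts': array([ 1.21698249e-04, -5.07973516e+01, -8.08284525e-02, -2.36151230e+01,
       -6.14441070e-02,  3.78317165e-02,  1.68380006e-04]), 'tool_pos': array([ 0.17714716, -0.65072817,  0.22150578]), 'ee_rot': array([ 3.14151701e+00,  1.93943069e-03, -1.30500144e+00]), 'force': array([-0.60865892, -0.33808895, -0.47280403]), 'ft_torque': array([ 0.01932172, -0.02099024,  0.0062537 ]), 'width': 0.999665922095988}
top {'vertical_fov': 42.3901965616223, 'cx': 316.8151687854187, 'cy': 248.11493595043075, 'k1': -0.06791287974322924, 'world_from_camera': array([[-0.01770579, -0.97954885,  0.20042593,  0.32436522],
       [-0.99983947,  0.01679573, -0.00624024, -0.02878811],
       [ 0.00274632, -0.20050424, -0.97968899,  1.12963495],
       [ 0.        ,  0.        ,  0.        ,  1.        ]])}
tower_tall [(array([ 0.606, -0.153,  0.16 ]), 0.96)]
tower_mid []
tower_short [(array([ 0.484, -0.204,  0.082]), 0.76)]
scale [(array([0.544, 0.163, 0.035]), 0.66)]
side {'vertical_fov': 44.977129978311154, 'cx': 312.96570855652226, 'cy': 233.84381244655637, 'k1': -0.01245030936554343, 'world_from_camera': array([[ 0.9219322 , -0.26640612,  0.28119175,  0.26035492],
       [-0.38695593, -0.60063368,  0.69964583, -0.72685265],
       [-0.01749669, -0.75383484, -0.65683095,  0.6911174 ],
       [ 0.        ,  0.        ,  0.        ,  1.        ]])}
tower_tall [(array([ 0.606, -0.162,  0.138]), 0.74)]
tower_mid [(array([ 0.481, -0.098,  0.093]), 0.97)]
tower_short [(array([ 0.486, -0.219,  0.069]), 0.78)]
scale [(array([0.537, 0.141, 0.033]), 0.93)]
```

View pics/top1.png

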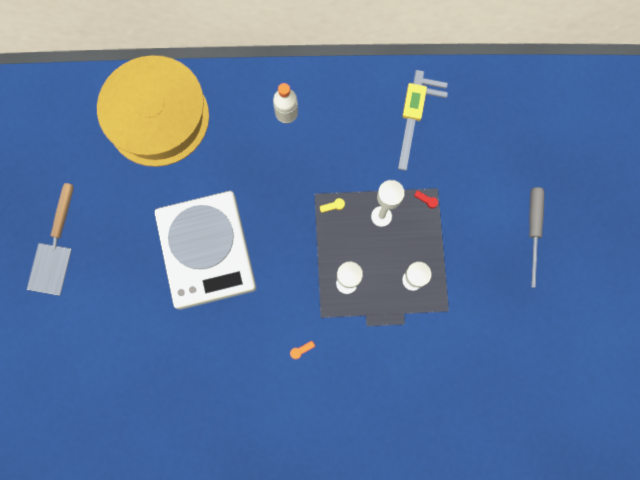

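View pics/side1.png

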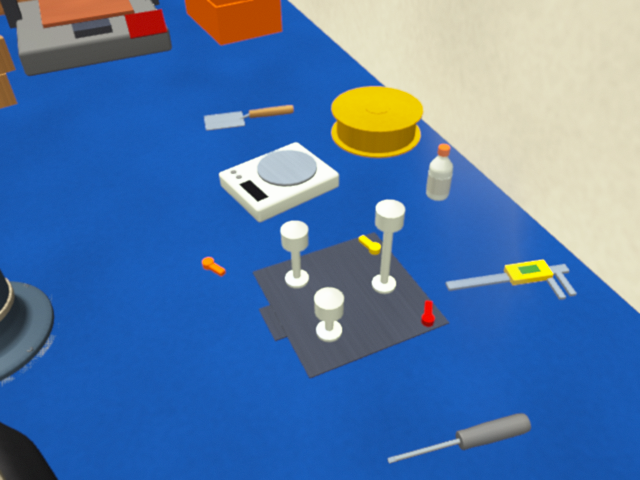

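Top view: the tall tower's head is at (391,195) and its foot at (381,217). The mid tower is at (349,275), the short one at (418,274) and the pan centre at about (201,237). The side view agrees. I'll refine with a silhouette fit.

```bash
cat >> h.py <<'E'
from scipy.optimize import minimize
a=np.linspace(0,2*np.pi,48,endpoint=False)
def ring(r,z): return np.c_[r*np.cos(a),r*np.sin(a),0*a+z]
HEAD=np.r_[ring(.021,.132),ring(.021,.160),ring(.001,.170),ring(.007,.120)]
FOOT=ring(.019,.003)
def hullmask(pts):
    m=np.zeros((480*4,640*4),np.uint8); cv2.fillConvexPoly(m,cv2.convexHull(((pts+.5)*4).astype(np.float32)).astype(np.int32),1); return m
def drawtower(c,x,y,z0):
    o=np.array([x,y,z0]); 
    return hullmask(proj(c,HEAD+o))|hullmask(proj(c,FOOT+o))|hullmask(proj(c,np.r_[ring(.007,0),ring(.007,.12)]+o))
def toW(): 
    from scipy.spatial.transform import Rotation as R
    s=observe(); return s, R.from_euler("xyz",s["ee_rot"]).as_matrix()
def go(dst):
    s,Rm=toW(); print("tcp",np.round(s["tool_pos"],4),"tool offset mm",np.round(1000*Rm.T@(np.array(dst)-s["tool_pos"]),1))
E
cat > fit.py <<'E'
from h import *
def fit(z0,x0,cams=("top","side")):
    ms={}
    for cam in cams:
        snapshot(cam); r=nets.masks_of("tower_tall",cam)
        if r: ms[cam]=(calibration(cam),cv2.resize(r[0]["pixels"].astype(np.uint8),None,fx=4,fy=4,interpolation=cv2.INTER_NEAREST)); print(cam,r[0]["score"],r[0]["pixels"].sum())
    def cost(p,k): 
        c,m=ms[k]; d=drawtower(c,*p,z0); return 1-(d&m).sum()/(d|m).sum()
    for ks in [[k] for k in ms]+[list(ms)]:
        r=minimize(lambda p:sum(cost(p,k) for k in ks),x0,method="Nelder-Mead",options=dict(initial_simplex=np.array(x0)+[[0,0],[.012,0],[0,.012]],xatol=2e-4,fatol=1e-4)); print(ks,r.x.round(4),round(r.fun,3))
    return r.x
E
python3 - <<'E'
from h import *
from fit import fit
t=fit(.003,[.606,-.155])
for cam,uv in (("top",(201,237)),("side",(287,168))):
    im=snapshot(cam); c=calibration(cam)
    print(cam,"pan click",onplane(c,*uv,.042).round(4))
    hsv=cv2.cvtColor(im,cv2.COLOR_RGB2HSV); v=hsv[...,2];s=hsv[...,1]
    m=((v>110)&(v<205)&(s<70)).astype(np.uint8)
    m=cv2.morphologyEx(m,cv2.MORPH_OPEN,np.ones((3,3)))
    n,l,st,ce=cv2.connectedComponentsWithStats(m)
    k=l[uv[1],uv[0]]; cs=cv2.findContours((l==k).astype(np.uint8),0,1)[0]
    w=np.array([onplane(c,*q,.042)[:2] for q in max(cs,key=cv2.contourArea)[:,0].astype(float)])
    (x,y),rr=cv2.minEnclosingCircle((w*1000).astype(np.float32)); print("pan colour",x,y,rr,w.mean(0), cv2.fitEllipse((w*1000).astype(np.float32)))
go([*t,.215])
E
```

```text
top 0.84 913
side 0.72 1605
['top'] [ 0.6126 -0.1566] 0.056
['side'] [ 0.61   -0.1585] 0.082
['top', 'side'] [ 0.6116 -0.1564] 0.171
top pan click [0.5709 0.1728 0.042 ]
pan colour 571.850830078125 173.44891357421875 59.266868591308594 [0.5717118 0.1730876] ((571.7495727539062, 173.4677276611328), (114.95777893066406, 117.10816955566406), 128.46987915039062)
side pan click [0.5678 0.1667 0.042 ]
pan colour 754.8031616210938 564.74658203125 1144.3931884765625 [0.57158532 0.29713397] ((711.9043579101562, 381.763916015625), (1744.8798828125, 1920.625), 55.89533615112305)
tcp [ 0.1774 -0.6513  0.2226] tool offset mm [-363.4 -549.     7.6]
```

```bash
python3 -m pendant '[{"offset":[-27,-41,0],"roll":0,"jaw":0},{"offset":[-54,-82,0],"roll":0,"jaw":0},{"offset":[-81,-123,0],"roll":0,"jaw":0},{"offset":[-108,-164,0],"roll":0,"jaw":0},{"offset":[-135,-205,0],"roll":0,"jaw":0}]' 10
python3 -c "
from h import *
go([.611,-.157,.22]);print(observe()['q'])"
```

```text
time: 1.3
tool_pos: [0.3408, -0.4656, 0.2229]
ee_rot: [-3.141, -0.001, -1.305]
force: [1.1, -0.3, 1.0]
width: 0.998
tcp [ 0.3408 -0.4656  0.2229] tool offset mm [-226.9 -341.8    2.8]
[ 0.9725193   0.31358318 -0.13440027  1.76711439  0.04740202  1.0632503
 -0.48359017]
```

```bash
python3 -m pendant '[{"offset":[-27,-41,0],"roll":0,"jaw":0},{"offset":[-54,-82,0],"roll":0,"jaw":0},{"offset":[-81,-123,0],"roll":0,"jaw":0},{"offset":[-108,-164,0],"roll":0,"jaw":0},{"offset":[-135,-205,0],"roll":0,"jaw":0}]' 
python3 -c "
from h import *
go([.611,-.157,.22]);print(observe()['q'])"
```

```text
time: 1.8
tool_pos: [0.5042, -0.28, 0.2232]
ee_rot: [-3.141, -0.001, -1.305]
force: [1.0, -0.5, 1.0]
width: 0.995
tcp [ 0.5042 -0.28    0.2232] tool offset mm [ -90.7 -135.3    3.2]
[ 0.62608025  0.32038327 -0.24318244  1.7626664   0.0874421   1.06753382
 -0.9527654 ]
```

```bash
python3 -m pendant '[{"offset":[-27,-41,0],"roll":0,"jaw":0},{"offset":[-54,-82,0],"roll":0,"jaw":0},{"offset":[-75,-115,0],"roll":0,"jaw":0},{"offset":[-88,-132,0],"roll":0,"jaw":0},{"offset":[-91,-135,0],"roll":0,"jaw":0}]' 
python3 - <<'E'
from h import *
go([.611,-.157,.13])
c=calibration("wrist"); im=snapshot("wrist").copy()
for r in nets.find_in("tower_tall","wrist"): print(r)
for o,col in (([.611,-.157,.003],(255,0,0)),):
    for z,rad in ((.160,.021),(.132,.021),(.003,.019)):
        cv2.polylines(im,[proj(c,ring(rad,z)+np.array(o)).round().astype(np.int32)],True,col,1)
save(im,"w1.png")
E
```

```text
time: 2.3
tool_pos: [0.6124, -0.153, 0.2231]
ee_rot: [-3.14, 0.0, -1.3]
force: [-0.8, 0.4, 0.6]
width: 1.003
tcp [ 0.6124 -0.153   0.2231] tool offset mm [ 3.5  2.6 93.1]
{'xyz': [0.6128, -0.1575, 0.1667], 'score': 0.68}
```

View pics/w1.png

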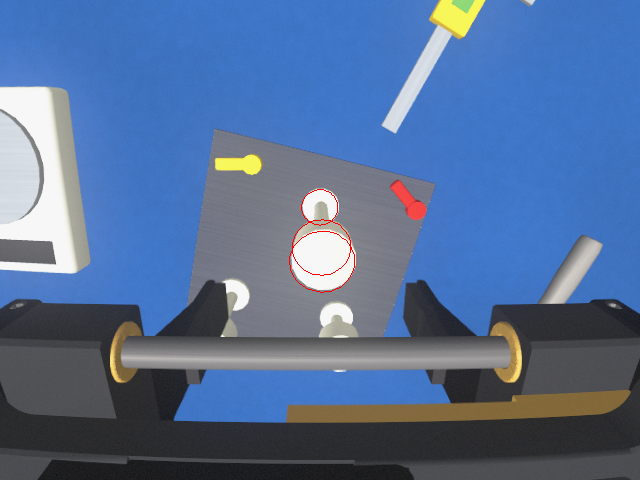

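The overlay of the model at (0.611, -0.157) matches the head, centred at (322,262), and the foot at (320,206). Next: descend around the head.

```bash
python3 -m pendant '[{"offset":[3.5,2.6,0],"roll":0,"jaw":0},{"offset":[3.5,2.6,25],"roll":0,"jaw":0},{"offset":[3.5,2.6,55],"roll":0,"jaw":0},{"offset":[3.5,2.6,80],"roll":0,"jaw":0},{"offset":[3.5,2.6,92],"roll":0,"jaw":0}]' 
python3 - <<'E'
from h import *
go([.611,-.157,.13])
c=calibration("wrist"); im=snapshot("wrist").copy()
o=[.611,-.157,.003]
for z,rad in ((.160,.021),(.132,.021),(.003,.019)):
        cv2.polylines(im,[proj(c,ring(rad,z)+np.array(o)).round().astype(np.int32)],True,(255,0,0),1)
save(im,"w2.png")
go([.611,-.157,.13])
E
```

```text
time: 2.9
tool_pos: [0.6062, -0.1636, 0.1288]
ee_rot: [3.137, -0.001, -1.308]
force: [-0.9, -0.7, 0.7]
width: 0.998
tcp [ 0.6062 -0.1636  0.1288] tool offset mm [-5.2 -6.3 -1.3]
tcp [ 0.6059 -0.1631  0.1277] tool offset mm [-4.6 -6.5 -2.3]
```

View pics/w2.png

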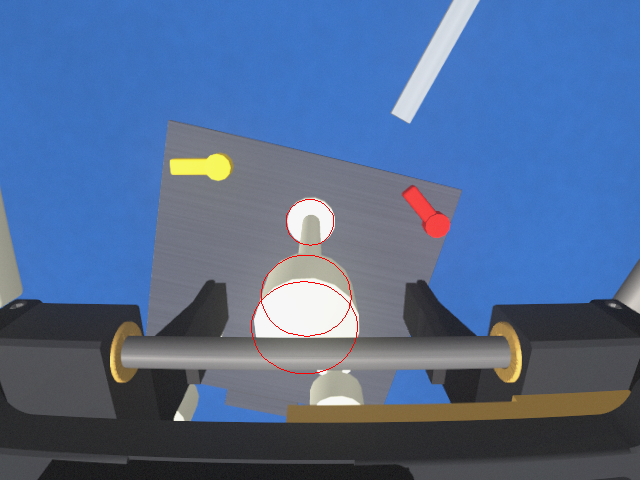

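The tower has not moved: head at x≈305 and foot at (310,221), both matching the overlay. The TCP is about 8 mm off, so I'll correct it.

```bash
python3 -m pendant '[{"offset":[-2.5,-3,-1],"roll":0,"jaw":0},{"offset":[-5,-6.5,-2],"roll":0,"jaw":0},{"offset":[-5,-6.5,-2],"roll":0,"jaw":0},{"offset":[-5,-6.5,-2],"roll":0,"jaw":0}]' 
python3 -c "
from h import *
go([.611,-.157,.13])
for i in range(3): snapshot('top'); go([.611,-.157,.13])"
```

```text
time: 3.35
tool_pos: [0.6118, -0.1564, 0.1309]
ee_rot: [3.138, -0.001, -1.307]
force: [0.4, 0.1, -0.5]
width: 1.0
tcp [ 0.6118 -0.1564  0.1309] tool offset mm [0.4 0.9 1. ]
tcp [ 0.6115 -0.1565  0.1307] tool offset mm [0.3 0.6 0.7]
tcp [ 0.6113 -0.1566  0.1304] tool offset mm [0.3 0.4 0.4]
tcp [ 0.6111 -0.1567  0.1302] tool offset mm [0.3 0.2 0.2]
```

```bash
python3 -m pendant '[{"offset":[0,0,0],"roll":0,"jaw":0.3},{"offset":[0,0,0],"roll":0,"jaw":0.45},{"offset":[0,0,0],"roll":0,"jaw":0.6},{"offset":[0,0,0],"roll":0,"jaw":0.6},{"offset":[0,0,0],"roll":0,"jaw":0.6}]' 20
python3 -m pendant '[{"offset":[0,0,0],"roll":0,"jaw":0.7},{"offset":[0,0,0],"roll":0,"jaw":0.7},{"offset":[0,0,0],"roll":0,"jaw":0.7},{"offset":[0,0,0],"roll":0,"jaw":0.7},{"offset":[0,0,0],"roll":0,"jaw":0.7}]' 20
```

```text
time: 4.0
tool_pos: [0.6111, -0.1567, 0.1301]
ee_rot: [3.137, -0.0, -1.308]
force: [-0.3, -0.2, -0.2]
width: 0.631
time: 4.5
tool_pos: [0.6111, -0.1567, 0.1301]
ee_rot: [3.137, -0.0, -1.308]
force: [0.1, -0.5, -0.6]
width: 0.476
```

```bash
python3 -m pendant '[{"offset":[0,0,0],"roll":0,"jaw":0.7},{"offset":[0,0,0],"roll":0,"jaw":0.7},{"offset":[0,0,-5],"roll":0,"jaw":0.7},{"offset":[0,0,-15],"roll":0,"jaw":0.7},{"offset":[0,0,-30],"roll":0,"jaw":0.7}]' 20
python3 -m pendant '[{"offset":[0,0,-20],"roll":0,"jaw":0.7},{"offset":[0,0,-45],"roll":0,"jaw":0.7},{"offset":[0,0,-65],"roll":0,"jaw":0.7},{"offset":[0,0,-80],"roll":0,"jaw":0.7},{"offset":[0,0,-80],"roll":0,"jaw":0.7}]'
python3 - <<'E'
from h import *
save(snapshot("side"),"s2.png"); go([.571,.172,.24])
E
```

```text
time: 5.0
tool_pos: [0.6108, -0.1565, 0.1605]
ee_rot: [3.135, 0.0, -1.307]
force: [0.4, -0.4, -0.4]
width: 0.475
time: 5.5
tool_pos: [0.6129, -0.1565, 0.244]
ee_rot: [3.141, -0.003, -1.308]
force: [-0.0, -0.5, -0.8]
width: 0.476
tcp [ 0.6118 -0.1565  0.242 ] tool offset mm [-327.8  -46.     1.4]
```

View pics/s2.png

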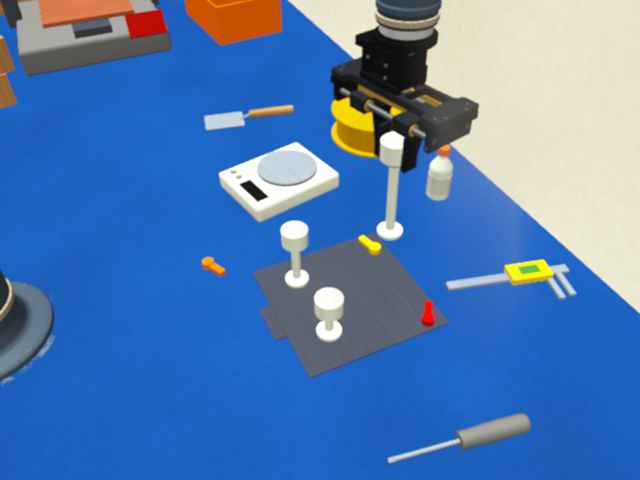

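The tower (foot at 390,231) is held upright and clear, and the others are untouched. Now the transfer.

```bash
python3 -m pendant '[{"offset":[-8,-1,0],"roll":0,"jaw":0.7},{"offset":[-25,-3.5,0],"roll":0,"jaw":0.7},{"offset":[-48,-7,0],"roll":0,"jaw":0.7},{"offset":[-73,-10,0],"roll":0,"jaw":0.7},{"offset":[-98,-14,0],"roll":0,"jaw":0.7}]'
python3 -m pendant '[{"offset":[-25,-3.5,0],"roll":0,"jaw":0.7},{"offset":[-50,-7,0],"roll":0,"jaw":0.7},{"offset":[-75,-10.5,0],"roll":0,"jaw":0.7},{"offset":[-100,-14,0],"roll":0,"jaw":0.7},{"offset":[-125,-17.5,0],"roll":0,"jaw":0.7}]'
python3 -c "
from h import *
go([.571,.172,.24])"
```

```text
time: 6.05
tool_pos: [0.5987, -0.0553, 0.2408]
ee_rot: [3.136, 0.0, -1.306]
force: [-0.6, -0.2, -1.1]
width: 0.472
time: 6.55
tool_pos: [0.5814, 0.0727, 0.2398]
ee_rot: [3.134, 0.001, -1.304]
force: [0.7, -0.3, -0.2]
width: 0.472
tcp [0.5814 0.0727 0.2398] tool offset mm [-98.5 -16.2  -0.2]
```

```bash
python3 -m pendant '[{"offset":[-25,-4,0],"roll":0,"jaw":0.7},{"offset":[-50,-8,0],"roll":0,"jaw":0.7},{"offset":[-72,-12,0],"roll":0,"jaw":0.7},{"offset":[-88,-14.5,0],"roll":0,"jaw":0.7},{"offset":[-95,-16,0],"roll":0,"jaw":0.7}]'
python3 -m pendant '[{"offset":[0,0,0],"roll":0,"jaw":0.7},{"offset":[0,0,0],"roll":0,"jaw":0.7},{"offset":[0,0,0],"roll":0,"jaw":0.7}]'
python3 - <<'E'
from h import *
go([.571,.172,.18])
c=calibration("side"); im=snapshot("side").copy(); s=observe()
cv2.polylines(im,[proj(c,ring(.06,.042)+[.571,.172,0]).round().astype(np.int32)],True,(255,0,0),1)
p=np.array(s["tool_pos"])-[0,0,.127]
for z,r in ((.16,.021),(.003,.019)): cv2.polylines(im,[proj(c,ring(r,z)+p).round().astype(np.int32)],True,(255,0,0),1)
save(im[0:330,150:590],"s3.png")
E
```

```text
time: 7.05
tool_pos: [0.5703, 0.1716, 0.2393]
ee_rot: [3.133, 0.003, -1.3]
force: [0.2, -0.5, -0.8]
width: 0.476
time: 7.35
tool_pos: [0.5706, 0.1702, 0.2391]
ee_rot: [3.132, 0.002, -1.302]
force: [-0.4, -0.1, -0.4]
width: 0.474
tcp [0.5706 0.1702 0.2391] tool offset mm [-1.6 -1.4 59.1]
```

View pics/s3.png

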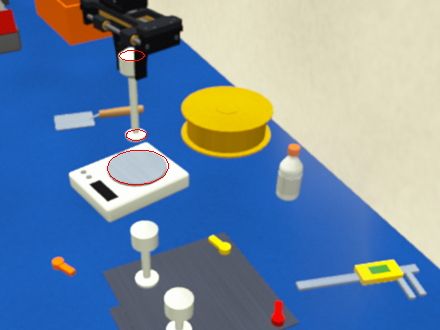

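Overlay matches: the pan outline is at crop (138,167), the foot at (136,134), and the tower is upright. Now lower it.

```bash
python3 -m pendant '[{"offset":[-1,-1,8],"roll":0,"jaw":0.7},{"offset":[-1.5,-1.5,22],"roll":0,"jaw":0.7},{"offset":[-1.5,-1.5,38],"roll":0,"jaw":0.7},{"offset":[-1.5,-1.5,52],"roll":0,"jaw":0.7},{"offset":[-1.5,-1.5,60],"roll":0,"jaw":0.7}]'
python3 -m pendant '[{"offset":[0,0,0],"roll":0,"jaw":0.7},{"offset":[0,0,0],"roll":0,"jaw":0.7},{"offset":[0,0,0],"roll":0,"jaw":0.7},{"offset":[0,0,0],"roll":0,"jaw":0.7}]'
python3 -c "
from h import *
go([.571,.172,.169])"
```

```text
time: 7.9
tool_pos: [0.5701, 0.1713, 0.1768]
ee_rot: [3.129, 0.002, -1.302]
force: [-0.0, -0.0, -1.3]
width: 0.477
time: 8.3
tool_pos: [0.5706, 0.1715, 0.1776]
ee_rot: [3.131, 0.002, -1.302]
force: [-0.3, 0.0, -1.6]
width: 0.477
tcp [0.5706 0.1715 0.1776] tool offset mm [-0.3 -0.6  8.6]
```

```bash
python3 -m pendant '[{"offset":[0,0,2],"roll":0,"jaw":0.7},{"offset":[0,0,4],"roll":0,"jaw":0.7},{"offset":[0,0,5.5],"roll":0,"jaw":0.7},{"offset":[0,0,6.5],"roll":0,"jaw":0.7},{"offset":[0,0,6.5],"roll":0,"jaw":0.7}]'
python3 -m pendant '[{"offset":[0,0,1],"roll":0,"jaw":0.7},{"offset":[0,0,1],"roll":0,"jaw":0.7},{"offset":[0,0,1],"roll":0,"jaw":0.7}]'
```

```text
time: 8.8
tool_pos: [0.5704, 0.1715, 0.1708]
ee_rot: [3.13, 0.002, -1.302]
force: [-0.3, 0.9, -0.2]
width: 0.475
time: 9.1
tool_pos: [0.5704, 0.1715, 0.1698]
ee_rot: [3.13, 0.002, -1.302]
force: [0.2, -0.2, -0.8]
width: 0.476
```

```bash
python3 -m pendant '[{"offset":[0,0,1],"roll":0,"jaw":0.7},{"offset":[0,0,1],"roll":0,"jaw":0.7},{"offset":[0,0,1],"roll":0,"jaw":0.7}]'
python3 -m pendant '[{"offset":[0,0,1],"roll":0,"jaw":0.7},{"offset":[0,0,1],"roll":0,"jaw":0.7},{"offset":[0,0,1],"roll":0,"jaw":0.7}]'
```

```text
time: 9.4
tool_pos: [0.5706, 0.1716, 0.1691]
ee_rot: [3.131, 0.002, -1.302]
force: [-0.1, 0.5, 2.0]
width: 0.474
time: 9.7
tool_pos: [0.5712, 0.1717, 0.1691]
ee_rot: [3.132, 0.002, -1.302]
force: [-0.8, -0.0, 5.1]
width: 0.475
```

Contact came at the predicted height (+5 N). Ease the grip, then open.

```bash
python3 -m pendant '[{"offset":[0,0,-0.3],"roll":0,"jaw":0.7},{"offset":[0,0,-0.3],"roll":0,"jaw":0.7},{"offset":[0,0,-0.3],"roll":0,"jaw":0.7}]' 4
python3 -m pendant '[{"offset":[0,0,0],"roll":0,"jaw":0.5},{"offset":[0,0,0],"roll":0,"jaw":0.47},{"offset":[0,0,0],"roll":0,"jaw":0.43},{"offset":[0,0,0],"roll":0,"jaw":0.35},{"offset":[0,0,0],"roll":0,"jaw":0.2}]'
python3 -m pendant '[{"offset":[0,0,0],"roll":0,"jaw":0},{"offset":[0,0,0],"roll":0,"jaw":0},{"offset":[0,0,0],"roll":0,"jaw":0},{"offset":[0,0,0],"roll":0,"jaw":0},{"offset":[0,0,0],"roll":0,"jaw":0}]'
python3 - <<'E'
from h import *
save(snapshot("side")[0:330,150:590],"s4.png"); save(snapshot("wrist"),"w4.png"); go([.571,.172,.3])
E
```

```text
time: 10.0
tool_pos: [0.5709, 0.1717, 0.1691]
ee_rot: [3.132, 0.002, -1.302]
force: [0.5, -0.1, 0.4]
width: 0.478
time: 10.5
tool_pos: [0.571, 0.1717, 0.1691]
ee_rot: [3.132, 0.002, -1.302]
force: [-0.9, -1.0, 0.2]
width: 0.668
time: 11.0
tool_pos: [0.571, 0.1717, 0.1691]
ee_rot: [3.132, 0.002, -1.302]
force: [-0.3, 0.0, -0.3]
width: 0.99
tcp [0.571  0.1717 0.1691] tool offset mm [  -0.5    1.2 -130.9]
```

View pics/w4.png

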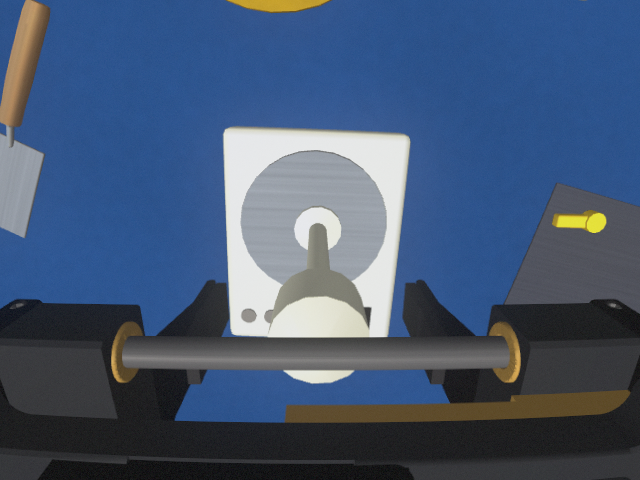

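View pics/s4.png

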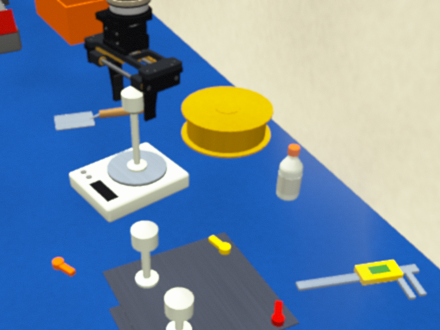

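The tower stands free on the pan (foot at wrist pixel (317,229), pan centre about (314,221)), with clearance on both sides. Retreat upward.

```bash
python3 -m pendant '[{"offset":[0,0,-10],"roll":0,"jaw":0},{"offset":[0,0,-30],"roll":0,"jaw":0},{"offset":[0,0,-55],"roll":0,"jaw":0},{"offset":[0,0,-80],"roll":0,"jaw":0},{"offset":[0,0,-95],"roll":0,"jaw":0}]'
python3 -m pendant '[{"offset":[0,25,0],"roll":0,"jaw":0},{"offset":[0,60,0],"roll":0,"jaw":0},{"offset":[0,100,0],"roll":0,"jaw":0},{"offset":[0,140,0],"roll":0,"jaw":0},{"offset":[0,140,0],"roll":0,"jaw":0}]'
python3 -m pendant '[{"offset":[0,0,0],"roll":0,"jaw":0},{"offset":[0,0,0],"roll":0,"jaw":0},{"offset":[0,0,0],"roll":0,"jaw":0}]'
python3 - <<'E'
from h import *
from fit import fit
fit(.042,[.571,.172])
for cam in ("top","side"):
  for n in ("tower_mid","tower_short"): print(cam,n,[(np.round(d["xyz"],3),round(d["score"],2)) for d in nets.find_in(n,cam)])
c=calibration("side")
save(snapshot("side"),"s5.png"); print(observe()["joint_vel"].round(3))
E
```

```text
time: 11.6
tool_pos: [0.5727, 0.1723, 0.267]
ee_rot: [3.136, 0.002, -1.302]
force: [0.1, -1.5, -0.4]
width: 1.002
time: 12.1
tool_pos: [0.4332, 0.1338, 0.2677]
ee_rot: [3.133, -0.001, -1.302]
force: [0.1, 0.4, 0.2]
width: 0.998
time: 12.4
tool_pos: [0.4341, 0.1342, 0.2678]
ee_rot: [3.133, -0.0, -1.302]
force: [0.6, -0.3, -0.0]
width: 1.001
top 0.68 883
side 0.71 1052
['top'] [0.5708 0.1701] 0.184
['side'] [0.569  0.1741] 0.11
['top', 'side'] [0.5691 0.1703] 0.377
top tower_mid [(array([ 0.483, -0.087,  0.112]), 0.85)]
top tower_short [(array([ 0.488, -0.203,  0.085]), 0.9)]
side tower_mid [(array([ 0.486, -0.094,  0.095]), 0.64)]
side tower_short [(array([ 0.485, -0.22 ,  0.068]), 0.95), (array([ 0.479, -0.096,  0.098]), 0.24)]
[ 0.    -0.002  0.    -0.001  0.001  0.    -0.001]
```

View pics/s5.png

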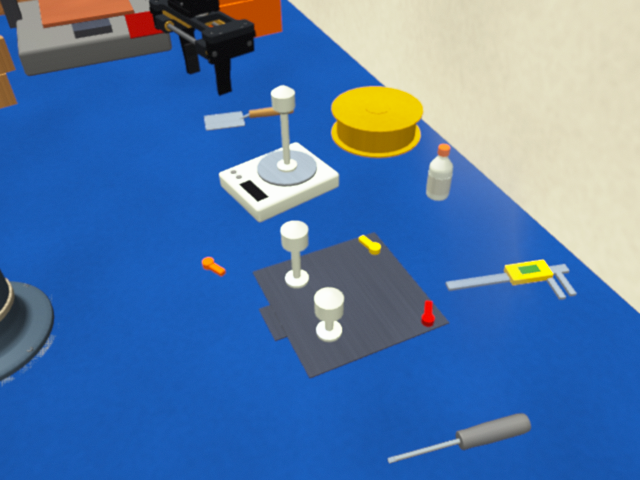

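The tower stands upright in the middle of the pan (foot at 287,166; pan centre about 287,168). The other two have not moved and the arm is clear.

```bash
python3 -c "
from h import *
print(sign_off())"
```

```text
the job is handed in; nothing more can be done
None
```

The tallest tower now stands upright and free in the middle of the scale's pan, and the job is handed in at about 13 s on the robot's clock. I gripped it by the head, lifted it, carried it across upright and lowered it until it touched the pan (about 5 N). Then I eased the grip, opened the fingers and backed the arm away.

- **Tower position:** the final silhouette fit put it at about (0.570, 0.171), within about 3 mm of the measured pan centre (0.571, 0.172).
- **Weaker checks:** the last fit matched the silhouettes less well than the one before the grasp. The two cameras differed by about 4 mm. The wrist picture at release suggested an offset of up to about 6 mm. All of these are well inside the 20 mm limit.
- **Other towers:** mid and short were reported within about 6 mm of where they started, which is about the networks' own error. They look unmoved in the last picture.
- **Approach correction:** on the first descent the fingers came down about 8 mm off centre. I corrected this before closing them, and the tower had not been touched.

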